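Set the casting flasks over their wax trees

ROBOT

A 7-joint arm with a two-finger parallel gripper is mounted at the origin on the work surface. World frame = base frame: x ahead of the robot, y to its left, z up, the work surface at z = 0. Lengths are in m, angles in rad, forces in N, time in s.
With the tool pointing down it reaches from about 0.425 to 0.95 m from the base axis. Payload 4.7 kg.
Tool frame: the origin (TCP) lies between the finger pads; the fingertips stand 25 mm ahead of it and the grasp point (between the pads) lies 6 mm ahead of it; z points along the fingers, y is the line along which they close (so a half turn about z gives the same grasp; the last joint's range is limited). The gripper opens to 85 mm and grips with 20 to 120 N. Pads are 22 mm wide; open, the fingers measure 114 mm over their backs; the gripper's body (76 mm by 85 mm) begins 54 mm behind the grasp point. The pads swing forward as they close: fully open they stand 13 mm farther back than shut.
Start: joints at [-1.256, 0.469, -0.049, 1.532, 0.024, 1.141, -0.082], TCP at [0.227, 0.636, 0.256] pointing down, gripper open.
Joint ranges: [-2.59, 2.59], [-0.33, 1.99], [-1.39, 1.29], [0.1, 2.45], [-1.04, 4.18], [0.21, 1.99], [-2.66, 2.66]. Speed limits (rad/s): [2.57, 2.57, 3.14, 3.14, 3.14, 3.14, 3.14].

INTERFACE

Orientations are given as a 3x3 rotation matrix whose columns are the frame's x, y, z axes.
In Python, from rig import * gives the robot as it stands. Calls block until the motion is done:
- movep(position, orientation): joint-space move of the TCP to a pose.
- move_l(position, attitude=None, feed=0.15, until_force=None): straight line of the TCP; attitude=None keeps the orientation; feed is the mean speed in m/s. With until_force (N) it stops when the force on the tool has changed by that much, and returns True; else False.
- move_joints(angles): joint-space move.
- command_gripper(opening, newtons=None): finger opening in m; newtons is the grip in N (None keeps the last); returns when the fingers have stopped.
- sleep(seconds).
- inverse_kinematics(position, orientation): joint angles nearest the present ones, or None.
- sense(): the state.
- camera(name): name is "side" or "top" or "wrist"; returns (picture, depth): 480x640x3 uint8, red, green, blue; 480x640 float32, m along the optical axis (not along the pixel's ray), 0 where there is no reading.
- camera_params(name): a dict with "K" (3x3 intrinsics, pixels), "position" and "rotation" of the camera in the world; the wrist camera has in their place "tool_from_camera" (4x4, takes a point from camera to tool coordinates, whose origin is the TCP and whose axes are the flange's). Camera axes: x right, y down, z forward; pixel columns grow to the right and rows downward; lengths in m; the calibration is good to about 2 mm. A picture is of the moment at which its call begins: read the wrist's pose just before it. camera_params takes no time and is no camera call.
A pose or a line that the arm cannot do raises Unreachable and nothing moves.
- finish_job(): hands the job in; it is judged then, once.
The state is a dict: "time_s": time; "joint_pos": joint angles; "qd": joint speeds; "joint_efforts": joint torques, N m; "position": TCP position; "tcp_rot": TCP orientation; "wrist_force": force on the tool from outside, world axes, zero at the start; "ft_torque": the same for the moment, N m; "finger_gap": finger opening in m; "gripper_force": force on a finger pad.
Only numpy, scipy, OpenCV 4.12 (cv2) and the standard library are available. Lean on these libraries where they do the work, as an engineer would, in place of code of your own. Each camera call takes 0.05 s, during which the arm holds its last target. There are 200 camera calls.

TASK

Get the four wax trees ready for casting: stand each open steel flask upright on the black rubber base of its own size, smallest on smallest up to largest on largest, centred over the wax tree and flat on the rubber. Do not knock any flask over, leave the closed steel tin and the bottle where they are, and let go of everything at the end.

Things in the scene. Friction and masses are not known exactly. Their poses are not given: they have to be found in the camera images.
- flask_small: The smallest casting flask: a plain steel tube, open at both ends, 34 mm outside diameter, 29 mm bore, 50 mm tall, standing upright on the bench. Origin: centre of its lower rim; z axis up along the tube.
- base_small: The smallest sprue base, fixed to the bench: a flat black rubber disc 54 mm across, 10 mm thick, with a rigid green wax tree on its centre (within 4.5 mm of the axis, tip 36 mm above the bench). Origin: centre of the disc's underside, at bench height; z up. The 34 mm flask belongs on it, standing on the disc, tree inside.
- flask_medium: The second smallest casting flask: a plain steel tube, open at both ends, 44 mm outside diameter, 39 mm bore, 58 mm tall, standing upright on the bench. Origin: centre of its lower rim; z axis up along the tube.
- base_medium: The second smallest sprue base, fixed to the bench: a flat black rubber disc 64 mm across, 10 mm thick, with a rigid green wax tree on its centre (within 10 mm of the axis, tip 44 mm above the bench). Origin: centre of the disc's underside, at bench height; z up. The 44 mm flask belongs on it, standing on the disc, tree inside.
- flask_large: The second largest casting flask: a plain steel tube, open at both ends, 54 mm outside diameter, 49 mm bore, 66 mm tall, standing upright on the bench. Origin: centre of its lower rim; z axis up along the tube.
- base_large: The second largest sprue base, fixed to the bench: a flat black rubber disc 74 mm across, 10 mm thick, with a rigid green wax tree on its centre (within 15 mm of the axis, tip 52 mm above the bench). Origin: centre of the disc's underside, at bench height; z up. The 54 mm flask belongs on it, standing on the disc, tree inside.
- flask_extra: The largest casting flask: a plain steel tube, open at both ends, 64 mm outside diameter, 59 mm bore, 74 mm tall, standing upright on the bench. Origin: centre of its lower rim; z axis up along the tube.
- base_extra: The largest sprue base, fixed to the bench: a flat black rubber disc 84 mm across, 10 mm thick, with a rigid green wax tree on its centre (within 20 mm of the axis, tip 60 mm above the bench). Origin: centre of the disc's underside, at bench height; z up. The 64 mm flask belongs on it, standing on the disc, tree inside.
- wash_bottle: Bystander: white plastic bottle with a red cap, 66 mm in diameter, 170 mm tall, standing loose at the right-hand end of the work (negative y). Origin: centre of its underside.
- steel_tin: Bystander: closed flat steel tin, 72 mm in diameter, 34 mm tall, solid on top (not a tube), loose at the left-hand end of the work (positive y). Origin: centre of its underside.

How it is judged:
At the end, for the whole second after the job is handed in: Each of the four flasks stands on the base of its own size: axis within 9 mm of the base's centre, lower rim 6 to 14 mm above the bench (resting on the 10 mm disc), upright within 0.08 rad, released and at rest (horizontal distance between flask_small and base_small below 0.009 m and z of flask_small in the frame of base_small between 0.006 and 0.014 m and angle between each of flask_small, flask_medium, flask_large, flask_extra's own z axis and vertical below 0.08 rad and linear speed of each of flask_small, flask_medium, flask_large, flask_extra below 0.02 m/s and angular speed of each of flask_small, flask_medium, flask_large, flask_extra below 0.3 rad/s and horizontal distance between flask_medium and base_medium below 0.009 m and z of flask_medium in the frame of base_medium between 0.006 and 0.014 m and horizontal distance between flask_large and base_large below 0.009 m and z of flask_large in the frame of base_large between 0.006 and 0.014 m and horizontal distance between flask_extra and base_extra below 0.009 m and z of flask_extra in the frame of base_extra between 0.006 and 0.014 m); the robot touches nothing.
It fails at once if the wash bottle or the steel tin is moved by more than 20 mm (distance of any of wash_bottle, steel_tin from where it was at the start of the episode above 0.02 m).
It fails at once if a flask is knocked over (tilted beyond 60 degrees) (angle between any of flask_small, flask_medium, flask_large, flask_extra's own z axis and vertical above 1.05 rad).
It also fails if it takes over 102 s, if anything falls off the work surface, if the arm or the gripper's body presses on something with over 40 N, if the wrist force passes 120 N, or if a joint passes its speed limit or range.

## Working session

There is one attempt and no reset: what is moved stays moved. The work goes in short steps, each a Python script; the robot and the scene stay as the last script left them, time stands still between calls to the robot, and variables do not carry over. Pictures are saved under pics/ and viewed, at most 14 in all, crops included, and the job is handed in when it is done.

```bash
mkdir -p pics; ls; python3 - <<'E'
from rig import *
import cv2,numpy as np
for n in ["top","side"]:
    p,d=camera(n); c=camera_params(n)
    cv2.imwrite(f"pics/{n}0.png",p[:,:,::-1]); np.savez(f"{n}0.npz",p=p,d=d,**c)
    print(n,c)
print(camera_params("wrist"))
s=sense();print(s["time_s"],s["tcp_rot"],s["finger_gap"])
E
```

```text
pics
top {'K': array([[571.2339687 ,   0.        , 316.17013361],
       [  0.        , 571.2339687 , 231.58483049],
       [  0.        ,   0.        ,   1.        ]]), 'position': array([ 0.40848381, -0.0112611 ,  1.46361626]), 'rotation': array([[-0.00335167, -0.99537828,  0.09597319],
       [-0.99982428,  0.00510579,  0.01803746],
       [-0.01844411, -0.09589587, -0.99522048]])}
side {'K': array([[604.14722546,   0.        , 322.20732665],
       [  0.        , 604.14722546, 235.08206809],
       [  0.        ,   0.        ,   1.        ]]), 'position': array([ 0.47271351, -1.19283501,  1.11992439]), 'rotation': array([[ 0.99875309, -0.03499367,  0.03560478],
       [-0.04985419, -0.66182787,  0.74799628],
       [-0.0026109 , -0.74883865, -0.66274721]])}
{'K': array([[396.53180772,   0.        , 316.76662949],
       [  0.        , 396.53180772, 238.82412745],
       [  0.        ,   0.        ,   1.        ]]), 'tool_from_camera': array([[-1.76706592e-03, -9.51305485e-01, -3.08244629e-01,
         7.87446022e-02],
       [ 9.99998248e-01, -1.49087643e-03, -1.13151655e-03,
         7.12088463e-04],
       [ 6.16863248e-04, -3.08246089e-01,  9.51306453e-01,
        -1.18024093e-01],
       [ 0.00000000e+00,  0.00000000e+00,  0.00000000e+00,
         1.00000000e+00]])}
0.1 [[-9.41491142e-01  3.37037329e-01 -5.18639262e-04]
 [ 3.37037723e-01  9.41489733e-01 -1.62978314e-03]
 [-6.10042169e-05 -1.70922739e-03 -9.99998537e-01]] 0.08563602624436974
```

View pics/top0.png

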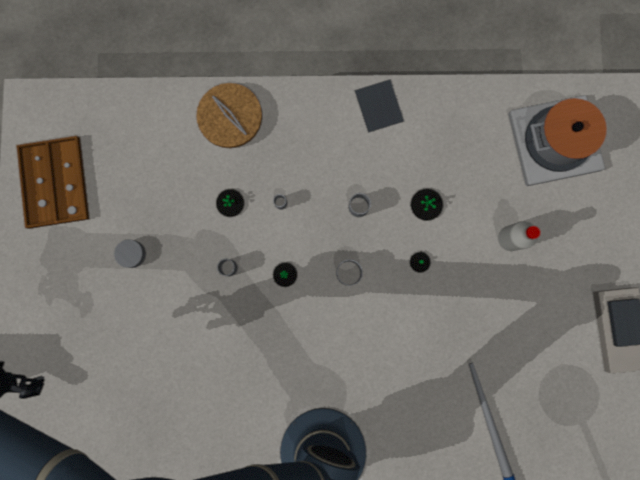

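View pics/side0.png

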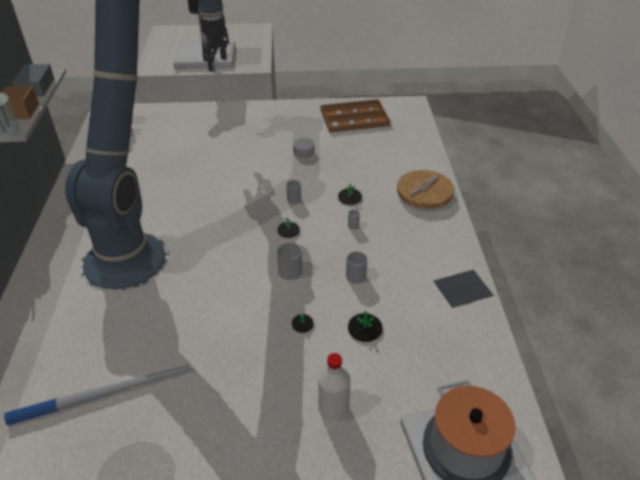

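The top view shows bases at (230,203) large, (427,204) extra, (285,274) medium and (420,262) small. The flasks are at (280,202) small, (228,268) medium, (359,205) large and (348,272) extra, with the tin at (130,253) and the bottle at (525,235). The side view shows the same eight items, all clearly visible.

```bash
cat > h.py <<'E'
import numpy as np,cv2
def rays(uv,K,R):
    uv=np.atleast_2d(uv).astype(float)
    d=np.c_[uv,np.ones(len(uv))]@np.linalg.inv(K).T@R.T
    return d/np.linalg.norm(d,axis=1)[:,None]
def plane(uv,K,pos,R,z):
    d=rays(uv,K,R); return pos+d*((z-pos[2])/d[:,2])[:,None]
def tri(o1,d1,o2,d2):
    A=np.c_[d1,-d2]; t=np.linalg.lstsq(A,o2-o1,rcond=None)[0]
    a,b=o1+t[0]*d1,o2+t[1]*d2
    return (a+b)/2,np.linalg.norm(a-b)
def cloud(d,K,pos,R):
    v,u=np.indices(d.shape); P=np.stack([(u-K[0,2])/K[0,0]*d,(v-K[1,2])/K[1,1]*d,d],-1)
    return P@R.T+pos
def disc_contours(p,minarea):
    """dark disc + green tree -> contours"""
    h=cv2.cvtColor(p,cv2.COLOR_RGB2HSV)
    m=((p.max(2)<45)|((h[...,0]>40)&(h[...,0]<85)&(h[...,1]>100))).astype(np.uint8)
    m=cv2.morphologyEx(m,cv2.MORPH_CLOSE,np.ones((3,3)))
    cs,_=cv2.findContours(m,cv2.RETR_EXTERNAL,cv2.CHAIN_APPROX_NONE)
    return [c for c in cs if cv2.contourArea(c)>minarea]
E
python3 - <<'E'
from h import *
np.set_printoptions(precision=4,suppress=True)
T=np.load("top0.npz");S=np.load("side0.npz")
for n,C in (("top",T),("side",S)):
    print(n)
    for c in disc_contours(C["p"],60):
        (x,y),r=cv2.minEnclosingCircle(c); 
        if r>25: continue
        e=cv2.fitEllipse(cv2.convexHull(c))
        print("base",np.array(e[0]),np.array(e[1]),plane(e[0],C["K"],C["position"],C["rotation"],0.01)[0])
    P=cloud(C["d"],C["K"],C["position"],C["rotation"])
    m=((P[...,2]>0.025)&(P[...,2]<0.2)&(P[...,0]>.35)&(P[...,0]<.95)&(abs(P[...,1])<.55)&(C["d"]>0)).astype(np.uint8)
    k,L,st,ce=cv2.connectedComponentsWithStats(m)
    for i in range(1,k):
        if st[i,4]>15:
            q=P[L==i]; zt=np.percentile(q[:,2],95); print("obj",ce[i],st[i,2:],q.mean(0),"ztop",zt,"ext",np.ptp(q,axis=0))
E
```

```text
top
base [  8.4667 379.8719] [34.6435 71.0261] [0.1774 0.7916 0.01  ]
base [284.7254 274.3383] [22.9036 23.4354] [0.4399 0.0954 0.01  ]
base [419.67   261.7947] [19.4369 19.6259] [ 0.4704 -0.2471  0.01  ]
base [229.8194 202.5687] [26.2063 26.9059] [0.6249 0.2374 0.01  ]
base [426.5453 204.1033] [30.5956 31.0501] [ 0.6179 -0.2677  0.01  ]
base [577.3303 126.2005] [ 8.6144 11.5821] [ 0.8185 -0.66    0.01  ]
obj [228.9458 114.6112] [  67   65 3323] [0.8497 0.238  0.0348] ztop 0.04131245782649386 ext [0.1699 0.1711 0.0254]
obj [533.5471 138.1443] [  45   80 2113] [ 0.7741 -0.5266  0.0624] ztop 0.13471761492591763 ext [0.2053 0.0652 0.117 ]
obj [359.6272 203.432 ] [ 22  23 169] [ 0.6143 -0.0941  0.0536] ztop 0.06948191497388341 ext [0.0523 0.052  0.0488]
obj [227.1489 200.6383] [ 9 11 47] [0.6254 0.239  0.0401] ztop 0.0523569912470077 ext [0.0261 0.0233 0.0282]
obj [279.6329 200.5823] [14 15 79] [0.6241 0.106  0.0441] ztop 0.0548920548780043 ext [0.033  0.0329 0.0328]
obj [429.7885 202.2692] [14 10 52] [ 0.6177 -0.27    0.0433] ztop 0.06175842737129619 ext [0.0252 0.0349 0.0416]
obj [519.
[... 1837 characters left out ...]
0.0217]
obj [289.5099 257.8326] [ 26  32 657] [ 0.4422 -0.0708  0.0521] ztop 0.07435103234488939 ext [0.0633 0.0744 0.0561]
obj [356.4979 263.9064] [ 22  28 470] [ 0.6117 -0.0981  0.0483] ztop 0.0661760975231826 ext [0.0534 0.0627 0.0457]
obj [364.7361 318.9722] [14 16 72] [ 0.6149 -0.2742  0.0404] ztop 0.0583672055784671 ext [0.0292 0.0371 0.0367]
obj [334.0063 386.5335] [  33   63 1599] [ 0.5281 -0.4985  0.1029] ztop 0.17037402589084627 ext [0.0655 0.0597 0.1502]
obj [462.2382 389.3543] [ 56  17 508] [ 0.7726 -0.5333  0.1268] ztop 0.1355454706097862 ext [0.0986 0.0463 0.0304]
obj [419.0709 418.5059] [ 35  19 423] [ 0.6991 -0.5335  0.0309] ztop 0.04050701733481905 ext [0.0729 0.0398 0.0196]
```

```bash
cat >> h.py <<'E'
RD=np.array([[-1,0,0],[0,1,0],[0,0,-1.]])
def shot():
    from rig import sense,camera,camera_params
    s=sense(); p,d=camera("wrist"); c=camera_params("wrist"); M=c["tool_from_camera"]
    return p,d,c["K"],s["position"]+s["tcp_rot"]@M[:3,3],s["tcp_rot"]@M[:3,:3]
def ring(P,d,xy,ztop):
    """pixels of a flask's top rim near xy -> ellipse centre px, world circle centre, radius, z"""
    m=(np.hypot(P[...,0]-xy[0],P[...,1]-xy[1])<.05)&(abs(P[...,2]-ztop)<.005)&(d>0)
    v,u=np.nonzero(m)
    if len(u)<25 or u.min()<2 or v.min()<2 or u.max()>637 or v.max()>477: return None
    q=P[m]; z=np.median(q[:,2]); h=cv2.convexHull(q[:,:2].astype(np.float32))
    c,r=cv2.minEnclosingCircle(h)
    e=cv2.fitEllipse(cv2.convexHull(np.c_[u,v].astype(np.int32)))
    return np.array(e[0]),np.array(c),r,z
E
python3 - <<'E'
from rig import *
from h import *
import pickle
np.set_printoptions(precision=4,suppress=True)
F={"s":((.623,.104),.050),"m":((.457,.236),.058),"l":((.613,-.096),.066),"x":((.444,-.071),.074)}
B={"s":(.470,-.250),"m":(.439,.092),"l":(.624,.235),"x":(.617,-.270)}
V=[];obs={}
for k,y in enumerate((.27,.07,-.10,-.27)):
    try: movep([.53,y,.22],RD)
    except Unreachable as e: print(y,e); continue
    sleep(.2); v=shot(); V.append(v); print(sense()["time_s"],sense()["joint_pos"])
    p,d,K,o,R=v; P=cloud(d,K,o,R)
    if k==2: cv2.imwrite("pics/w2.png",p[:,:,::-1])
    for n,(xy,z) in F.items():
        r=ring(P,d,xy,z)
        if r: obs.setdefault("F"+n,[]).append((o,rays(r[0],K,R)[0])); print(k,"F"+n,r[0],r[1],"r",r[2],"z",r[3])
    for c in disc_contours(p,500):
        u,vv,w,h=cv2.boundingRect(c)
        if u<2 or vv<2 or u+w>637 or vv+h>477: continue
        e=cv2.fitEllipse(cv2.convexHull(c)); X=plane(e[0],K,o,R,.01)[0]
        n=min(B,key=lambda n:np.hypot(*(X[:2]-B[n])))
        if np.hypot(*(X[:2]-B[n]))>.03: continue
        m=np.zeros(d.shape,np.uint8);cv2.drawContours(m,[c],-1,1,-1)
        m=(m>0)&(p.max(2)<45)&(d>0)
        obs.setdefault("B"+n,[]).append((o,rays(e[0],K,R)[0]))
        print(k,"B"+n,np.array(e[0]),X,"diam",np.array(e[1])*d[m].mean()/K[0,0],"z",np.median(P[m][:,2]))
for n,l in obs.items():
    if len(l)>1: print("tri",n,*tri(*l[0],*l[-1]))
pickle.dump(V,open("V.pkl","wb"))
E
```

```text
2.0833 [-0.5764  0.3708  0.0428  1.7744 -0.0187  0.9968  1.0458]
0 Fs [118.7535 327.5466] [0.6225 0.1074] r 0.017237672582268715 z 0.049288027743462304
0 Fm [268.9544 118.3541] [0.4568 0.239 ] r 0.0220559760928154 z 0.05817666598026061
0 Bl [281.2429 305.0146] [0.6213 0.2387 0.01  ] diam [0.0665 0.0713] z 0.010110143981647363
0 Bm [93.3149 92.8015] [0.4381 0.0978 0.01  ] diam [0.0602 0.0715] z 0.010340448351493725
3.15 [-0.3016  0.2769  0.107   1.9134 -0.0363  0.9531  1.3961]
1 Fs [357.7878 327.6266] [0.6229 0.1068] r 0.017095893621444702 z 0.04941604489440754
1 Fm [561.1139 118.4667] [0.4567 0.2388] r 0.02262139692902565 z 0.057560575394602076
1 Fl [104.2528 324.7296] [ 0.6117 -0.0932] r 0.027760546654462814 z 0.0652650562062006
1 Fx [96.921  92.3267] [ 0.4424 -0.0659] r 0.03245992958545685 z 0.07369846919543155
1 Bm [346.8766  92.4397] [0.4382 0.0958 0.01  ] diam [0.0613 0.0655] z 0.010342472305152728
4.1167 [-0.0501  0.2846  0.1896  1.9075 -0.0654  0.9555  1.7435]
2 Fs [562.552  327.8383] [0.6233 0.1068] r 0.017803996801376343 z 0.049016688609082426
2 Fl [321.7219 325.2916] [ 0.61
[... 295 characters left out ...]
0594 0.0722] z 0.010286246347329997
5.0833 [ 0.1963  0.3751  0.2622  1.7852 -0.1141  0.9961  2.077 ]
3 Fl [538.4651 325.2805] [ 0.6122 -0.0938] r 0.02771127037703991 z 0.06517927322846406
3 Bx [315.9035 297.3947] [ 0.6146 -0.2682  0.01  ] diam [0.0755 0.0808] z 0.01006550882816204
3 Bs [341.4053 133.0969] [ 0.4694 -0.2479  0.01  ] diam [0.051  0.0534] z 0.010281322556666472
tri Fs [0.6231 0.1067 0.0472] 0.0005888580367346539
tri Fm [0.4563 0.2388 0.0559] 0.00025933048722427785
tri Bm [0.4382 0.0959 0.0064] 0.0006110092406021728
tri Fl [ 0.6118 -0.0937  0.0632] 0.0005696451450777761
tri Fx [ 0.4412 -0.0659  0.0721] 0.00032385089710656263
tri Bs [ 0.4694 -0.2477  0.0065] 0.00035063990923201973
```

View pics/w2.png

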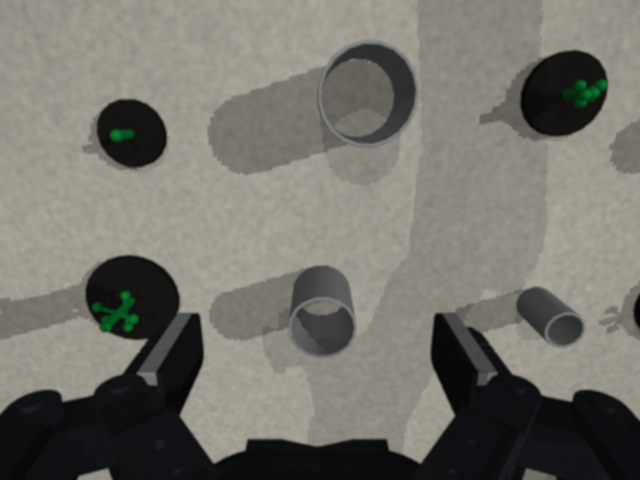

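The wrist view shows flask_extra's rim at (367,93), flask_large's at (322,325) and flask_small's at (563,328). The discs are small at (131,133), medium at (563,93) and extra at (132,297). Rim heights and radii match the sizes given. I'll refine the disc centres from the black points at disc height, then pick flask_small first.

```bash
cat >> h.py <<'E'
F={"s":((.6229,.1070),.050,.034),"m":((.4567,.2389),.058,.044),"l":((.6120,-.0934),.066,.054),"x":((.4425,-.0659),.074,.064)}
def pick_place(n,b):
    from rig import movep,move_l,command_gripper,sleep,sense
    (x,y),h,D=F[n]; g=h-(.014 if n=="s" else .019); up=max(.10,.08)+g
    movep([x,y,up],RD); command_gripper(.085); move_l([x,y,g],feed=.12)
    command_gripper(D-.01,40); s=sense(); print(n,"gap",s["finger_gap"],"F",s["gripper_force"])
    if abs(s["finger_gap"]-D)>.006: raise SystemExit("bad grasp")
    move_l([x,y,up],feed=.15); print("held",sense()["finger_gap"])
    movep([b[0],b[1],up],RD); move_l([b[0],b[1],g+.016],feed=.12)
    hit=move_l([b[0],b[1],g+.007],feed=.02,until_force=6)
    s=sense(); print("hit",hit,"rim z",s["position"][2]-g,"w",s["wrist_force"],"t",s["time_s"])
def release(n,b):
    from rig import move_l,command_gripper,sleep
    (x,y),h,D=F[n]; command_gripper(.085); sleep(.2); move_l([b[0],b[1],h+.09],feed=.15)
E
python3 - <<'E'
from h import *
import pickle,json
from rig import *
np.set_printoptions(precision=4,suppress=True)
B={"s":(.4694,-.248),"m":(.438,.0958),"l":(.621,.2385),"x":(.6146,-.2682)}
R={"s":.027,"m":.032,"l":.037,"x":.042}; acc={}
for k,(p,d,K,o,Rc) in enumerate(pickle.load(open("V.pkl","rb"))):
    P=cloud(d,K,o,Rc)
    for n,b in B.items():
        m=(np.hypot(P[...,0]-b[0],P[...,1]-b[1])<R[n]+.01)&(abs(P[...,2]-.01)<.004)&(p.max(2)<60)&(d>0)
        v,u=np.nonzero(m)
        if len(u)<300 or u.min()<2 or v.min()<2 or u.max()>637 or v.max()>477: continue
        c,r=cv2.minEnclosingCircle(P[m][:,:2].astype(np.float32)); print(k,n,np.array(c),r,"z",P[m][:,2].mean())
        if abs(r-R[n])<.0025: acc.setdefault(n,[]).append(c)
B={n:list(np.mean(a,0)) for n,a in acc.items()}; print(B); json.dump(B,open("B.json","w"))
for n in F:
    for q,z in ((F[n][0],.036),(F[n][0],.19),(B[n],.046),(B[n],.19)):
        j=inverse_kinematics([*q,z],RD)
        print(n,z,j)
E
```

```text
0 m [0.4386 0.0964] 0.0323922261595726 z 0.010298322010861387
0 l [0.6237 0.2384] 0.03695007041096687 z 0.010063947006655471
1 m [0.4393 0.0958] 0.031385570764541626 z 0.01033419895109299
1 l [0.6234 0.2378] 0.03712543845176697 z 0.009981243390124716
2 s [ 0.4699 -0.2469] 0.02696790173649788 z 0.01028151960393518
2 m [0.439  0.0949] 0.0320219062268734 z 0.010214514088224599
2 x [ 0.6168 -0.2676] 0.042065974324941635 z 0.010073485497604858
3 s [ 0.4702 -0.248 ] 0.02639591693878174 z 0.010286089740707736
3 x [ 0.617  -0.2682] 0.04184376820921898 z 0.010056661830885901
{'m': [np.float64(0.43897109230359393), np.float64(0.09570951759815216)], 'l': [np.float64(0.6235625147819519), np.float64(0.2381236031651497)], 's': [np.float64(0.4700692296028137), np.float64(-0.24748298525810242)], 'x': [np.float64(0.6168729662895203), np.float64(-0.2678852677345276)]}
s 0.036 [-0.324   0.6528  0.1213  1.8126 -0.1167  0.6831  1.434 ]
s 0.19 [-0.3526  0.46    0.1582  1.7196 -0.085   0.9687  1.4084]
s 0.046 [ 0.2474  0.5267  0.2024  2.0551 -0.1864  0.5766  2.1505]
s 0.19 [ 0.1918  0.31    0.2616  1.9593 -0.1022  0.8848  2.0771]
m 0.036 [-0.5894  0.5205  0.0324  2.0874 -0.0316  0.5342  1.0367]
m 0.19 [-0.5843  0.283   0.0246  1.983  -0.0089  0.8757  1.0158]
m 0.046 [-0.3926  0.4326  0.1021  2.2349 -0.0931  0.4779  1.3536]
m 0.19 [-0.397   0.179   0.0994  2.1257 -0.0238  0.8379  1.2876]
l 0.036 [-0.0356  0.6401  0.1637  1.8469 -0.158   0.6672  1.7914]
l 0.19 [-0.0664  0.442   0.2017  1.7533 -0.105   0.9568  1.7478]
l 0.046 [-0.5013  0.6811  0.1058  1.7178 -0.0979  0.7478  1.2237]
l 0.19 [-0.5114  0.513   0.1194  1.6283 -0.0693  1.0045  1.2007]
x 0.036 [-0.0716  0.4533  0.1526  2.2456 -0.1531  0.4519  1.7745]
x 0.19 [-0.1194  0.1753  0.1945  2.134  -0.0454  0.8361  1.6735]
x 0.046 [ 0.2     0.6943  0.214   1.7096 -0.1988  0.7589  2.0815]
x 0.19 [ 0.1758  0.527   0.2474  1.6211 -0.1458  1.0117  2.0393]
```

```bash
python3 - <<'E'
from rig import *
from h import *
import json
np.set_printoptions(precision=4,suppress=True)
B=json.load(open("B.json"))
pick_place("s",B["s"])
p,d=camera("wrist"); cv2.imwrite("pics/ps.png",p[:,:,::-1])
E
```

```text
s gap 0.033425373081882925 F 39.62246496230364
held 0.03367169192783862
hit True rim z 0.010558283713841266 w [-1.6572 -0.4585  5.0156] t 11.7583
```

View pics/ps.png

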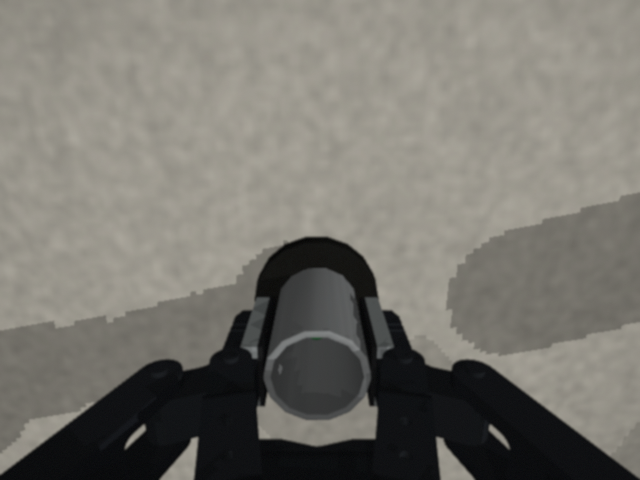

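The flask is on the small disc, with its rim circle at (318,375) and the disc edge at (318,240). Contact came at a rim height of 10.6 mm, which fits the disc. I'll release it, check, and do the rest the same way.

```bash
cat >> h.py <<'E'
def check(n,b):
    from rig import move_l,sleep,sense
    s=sense(); move_l([s["position"][0],s["position"][1],.22],feed=.2); sleep(.2)
    p,d,K,o,R=shot(); P=cloud(d,K,o,R); r=ring(P,d,b,F[n][1]+.01)
    if r: print(n,"err",r[1]-b,"r",r[2],"rim z",r[3]-F[n][1])
    else: print(n,"no ring")
    return p,r is not None and np.hypot(*(r[1]-b))<.006 and abs(r[3]-F[n][1]-.01)<.004
E
python3 - <<'E'
from rig import *
from h import *
import json
np.set_printoptions(precision=4,suppress=True)
B=json.load(open("B.json"))
release("s",B["s"]); p,ok=check("s",B["s"]); cv2.imwrite("pics/c_s.png",p[:,:,::-1])
for n in "xlm":
    if not ok: break
    pick_place(n,B[n])
    z=sense()["position"][2]-(F[n][1]-.019)
    if not .007<z<.013: print("stop"); break
    release(n,B[n]); p,ok=check(n,B[n]); cv2.imwrite(f"pics/c_{n}.png",p[:,:,::-1])
print(sense()["time_s"])
p,d=camera("top"); cv2.imwrite("pics/top1.png",p[:,:,::-1])
E
```

```text
s err [0.0008 0.    ] r 0.017095740884542465 rim z 0.009779711189962723
x gap 0.06372238654318617 F 42.72760910913348
held 0.06357608637934781
hit True rim z 0.011128989094761482 w [-0.4955 -0.1802  5.2996] t 19.5583
x err [ 0.     -0.0002] r 0.03214700520038605 rim z 0.009799596750779307
l gap 0.05430690488634317 F 41.60457283258438
held 0.053761140890516264
hit True rim z 0.011108016442196271 w [-0.8385 -0.1668  4.6805] t 27.2833
l err [0.0006 0.0004] r 0.027193253859877586 rim z 0.009855139902351678
m gap 0.042585141600147626 F 40.2609340287745
held 0.043084942135882105
hit True rim z 0.010678944518904644 w [-0.5664 -1.1132  4.9998] t 34.5333
m err [0.0005 0.0004] r 0.022266294807195663 rim z 0.009859382205956967
36.7917
```

View pics/top1.png

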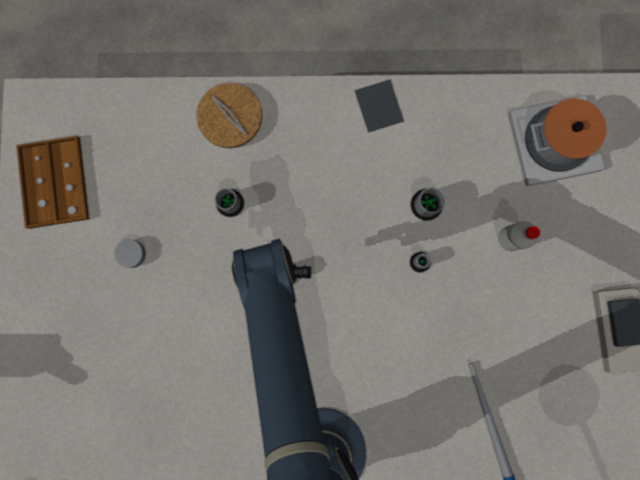

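The top view shows flasks on the bases at (230,202), (428,204) and (420,261), with green wax inside the two bigger ones. The medium flask is hidden under the arm, but the wrist check put it within 1 mm. The tin at (130,253) and the bottle at (525,235) haven't moved, so I'm handing in.

```bash
python3 -c "
from rig import *
print(finish_job())"
```

```text
the job is handed in; nothing more can be done
None
```

All four flasks are standing flat on their own bases, each within about 1 mm of centre by the wrist camera; everything is released, the tin and bottle are unmoved, and the job was handed in at about 37 s (no verdict came back).

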